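Switch a sample spinner over with its pull-to-turn safety knob

ROBOT

A 6-joint arm with a two-finger parallel gripper is mounted at the origin on a cart in front of the work surface, level with it; the furniture and walls round the work are solid. World frame = base frame: x ahead of the robot, y to its left, z up, the work surface at z = 0. Lengths are in m, angles in rad, forces in N, time in s.
With the tool pointing down it reaches from about 0.275 to 0.775 m from the base axis. Payload 14.6 kg.
Tool frame: the origin (TCP) lies on the centre line of the jaws, within the pads' length; the fingertips stand 11 mm ahead of it and the grasp point (between the pads) lies 8 mm behind it; z points along the fingers, y is the line along which they close (so a half turn about z gives the same grasp; the last joint's range is limited). The gripper opens to 85 mm and grips with 20 to 120 N. Pads are 22 mm wide; open, the fingers measure 114 mm over their backs; the gripper's body (76 mm by 85 mm) begins 54 mm behind the grasp point. The pads swing forward as they close: fully open they stand 13 mm farther back than shut.
Start: joints at [1.089, 0.263, -0.048, 1.259, 0, 1.415], TCP at [0.169, 0.497, 0.242] pointing down, gripper open.
Joint ranges: [-2.65, 2.65], [-0.89, 1.7], [-1.18, 1.37], [-2.13, 2.11], [-1.35, 1.29], [-3.14, 3.14]. Speed limits (rad/s): [1.89, 1.89, 2.57, 2.79, 3.14, 3.14].

INTERFACE

Orientations are given as a unit quaternion [w, x, y, z].
In Python, from station import robot, vision gives the robot as it stands. Calls block until the motion is done:
- robot.move_to(position, orientation): joint-space move of the TCP to a pose.
- robot.move_linear(position, orientation=None, velocity=0.15, max_force=None): straight line of the TCP; orientation=None keeps the orientation; velocity is the mean speed in m/s. With max_force (N) it stops when the force on the tool has changed by that much, and returns True; else False.
- robot.set_joints(angles): joint-space move.
- robot.move_gripper(opening, squeeze=None): finger opening in m; squeeze is the grip in N (None keeps the last); returns when the fingers have stopped.
- robot.hold(seconds).
- robot.solve_ik(position, orientation): joint angles nearest the present ones, or None.
- robot.get_obs(): the state.
- vision.capture(name): name is "scene" or "top" or "wrist"; returns the picture (400x640x3 uint8, blue, green, red); there is no depth.
- vision.camera_model(name): a dict with "fx", "fy", "cx", "cy" (pixels), "rvec" (rotation vector, rad) and "tvec" (3), from world to camera coordinates, as OpenCV has them. Camera axes: x right, y down, z forward; pixel columns grow to the right and rows downward; lengths in m; the calibration is good to about 2 mm. A picture is of the moment at which its call begins: read the wrist's pose just before it. camera_model takes no time and is no camera call; for the wrist camera it gives the pose at the moment of the call.
A pose or a line that the arm cannot do raises robot.MotionError and nothing moves.
- robot.sign_off(): hands the job in; it is judged then, once.
The state is a dict: "clock": time; "q": joint angles; "dq": joint speeds; "tau": joint torques, N m; "ee_pos": TCP position; "tool_rot": TCP orientation; "ft_force": force on the tool from outside, world axes, zero at the start; "torque": the same for the moment, N m; "grip_width": finger opening in m; "grip_force": force on a finger pad.
Only numpy, scipy, OpenCV 4.12 (cv2) and the standard library are available. Lean on these libraries where they do the work, as an engineer would, in place of code of your own. Each camera call takes 0.05 s, during which the arm holds its last target. There are 200 camera calls.

TASK

Switch on the flat sample spinner that stands in front of you: pull its black bar-grip knob straight up until it is unlocked, turn it clockwise (seen from above) until you feel it meet its stop, and push it back down there until it is fully home and locked. Where the stop lies differs from unit to unit and cannot be seen, so feel for it and do not force the knob, up, round or down. Leave the knob free and do not shift the things lying round it or the disc on the spinner's platform.

Things in the scene. Friction and masses are not known exactly. Their poses are not given: they have to be found in the camera images.
- spinner: Sample spinner: flat grey case with aluminium deck, 150 (x) x 200 (y) x 55 mm high, fixed to the worktop. Origin: centre of its underside; z up. The knob's axis is at x = 0, y = -50 mm; a round steel sample platform, 60 mm across, 3 mm high, at x = +5, y = +52 mm on the deck.
- knob: Black knob: round skirt 62 mm across, on it a bar grip 52 mm long (knob's x), 14 mm wide (y), 36 mm high; a white line on the bar points to the knob's -x. Home: skirt top 63.5 mm, bar top 99 mm above the worktop. Origin on the turning axis inside the case, 30 mm above the worktop when home; z up. Carries, inside the case, a locking dog (6 mm round pin, 21 mm off the axis).
- knob_grip (a point): Point on the knob's axis, inside the bar, 23 mm above the skirt's top and 12.5 mm below the bar's top: a good height for the middle of finger pads that close across the 14 mm width (along the knob's y). Axes as those of the knob.
- knob_lift (a joint): Pull of the knob, m, up; 0 = home. It stays where it is put; moving it up or down takes a steady 4 to 7 N (friction). Above 7 mm the dog is clear and the knob free to turn; at 12 mm is a firm upper stop. Pushed down between its two locking slots the dog strikes a rigid ledge at 7 mm; only in a slot does it go down to 0, where it meets a firm floor.
- knob_turn (a joint): Clockwise turn seen from above, rad; about 0 at the start, in the first slot (play 0.09 either way), white line to the spinner's -x. A rigid stop lies somewhere from 0.94 to 1.49, different each time. The second slot is directly at the stop: the dog goes down when touching it or up to 0.08 short of it. Turning when lifted takes 0.05 N m.
- latch_seat: The fixed works in the case (floor, ledges, walls, hidden stop) in which the knob's dog runs, and the steel ring, 69 mm across and 2 mm high, round the knob on the deck. Origin on the knob's axis, 30 mm above the worktop. Its pose does not tell where the stop is.
- disc: Bystander: brass reference disc, 32 mm across, 11 mm high, lying on the spinner's platform. Origin at the centre of its underside.
- cup: Bystander: small white sample cup, 34 mm across, 24 mm high, standing to the spinner's left. Origin at the centre of its underside.
- tweezers: Bystander: steel tweezers, 122 mm long, 9 mm high, lying before the spinner. Origin at the centre of its underside.
- mug: Bystander: white mug, 82 x 114 mm with its handle, 91 mm high, at the left edge. Origin at the centre of its underside.

How it is judged:
On the way, in this order (a step that is already met when the one before it is completed fails the run):
1. the knob is pulled up at least 7.5 mm, still near its first position (less than 0.25 rad) (value of joint knob_lift above 0.0075 m and value of joint knob_turn below 0.25 rad), for 0.1 s.
2. still pulled up (more than 6 mm), it is turned clockwise to more than 0.8 rad (value of joint knob_lift above 0.006 m and value of joint knob_turn above 0.8 rad), for 0.1 s.
At the end, for the whole second after the job is handed in: The knob is pushed back in to within 2 mm of home, in the second slot (turned more than 0.8 rad), and let go; the disc is at rest (value of joint knob_lift below 0.002 m and value of joint knob_turn above 0.8 rad and contact force between knob and the fingers below 0.2 N and linear speed of disc below 0.02 m/s); the robot touches nothing.
It fails at once if the knob is forced: more than 35 N between the knob's dog and the works inside the case (pulling against the upper stop, turning against the stop or the slot's side, or pushing on the ledge or floor) (contact force between knob and latch_seat above 35 N).
It fails at once if the disc, cup, tweezers or mug is moved more than 20 mm (distance of any of disc, cup, tweezers, mug from where it was at the start of the episode above 0.02 m).
It also fails if it takes over 67 s, if anything falls off the work surface, if the arm or the gripper's body presses on something with over 40 N, if the wrist force passes 120 N, or if a joint passes its speed limit or range.

## Working session

There is one attempt and no reset: what is moved stays moved. The work goes in short steps, each a Python script; the robot and the scene stay as the last script left them, time stands still between calls to the robot, and variables do not carry over. Pictures are saved under pics/ and viewed, at most 10 in all, crops included, and the job is handed in when it is done.

```bash
mkdir -p pics; ls
python3 - <<'E'
from station import robot, vision
import cv2
for n in("top","scene"):
    cv2.imwrite(f"pics/{n}1.png",vision.capture(n)); print(n,vision.camera_model(n))
o=robot.get_obs(); print(o)
E
```

```text
pics
top {'fx': 417.3440613338404, 'fy': 417.3440613338404, 'cx': 316.5657147417651, 'cy': 203.6579576451802, 'rvec': array([ 2.16746515, -2.14928109,  0.13117623]), 'tvec': array([0.19245722, 0.47054001, 0.89273249])}
scene {'fx': 511.7647634343921, 'fy': 511.7647634343921, 'cx': 326.03108284698504, 'cy': 197.33210298143132, 'rvec': array([ 2.19391443, -0.6676403 ,  0.33086576]), 'tvec': array([-0.30157053,  0.3339507 ,  0.57257323])}
{'clock': 0.1, 'q': array([ 1.08870488e+00,  2.63499542e-01, -4.88491749e-02,  1.25937905e+00,
       -4.75881374e-06,  1.41551202e+00]), 'dq': array([-0.00031279, -0.0009232 ,  0.00175893, -0.00026154,  0.0017503 ,
       -0.00159371]), 'tau': array([ 4.48539911e-03, -6.38577747e+01,  3.85062397e+01,  1.00666771e-02,
       -2.93594883e-05, -8.47187493e-06]), 'ee_pos': array([0.16843316, 0.49702011, 0.24186941]), 'tool_rot': array([-1.43659497e-04,  1.62677354e-01,  9.86679209e-01, -4.43013286e-04]), 'ft_force': array([-0.35616533,  0.53761736,  0.3798561 ]), 'torque': array([-0.00853597,  0.04034145,  0.02739004]), 'grip_force': 0.0, 'grip_width': 0.08538237290702597}
```

View pics/top1.png

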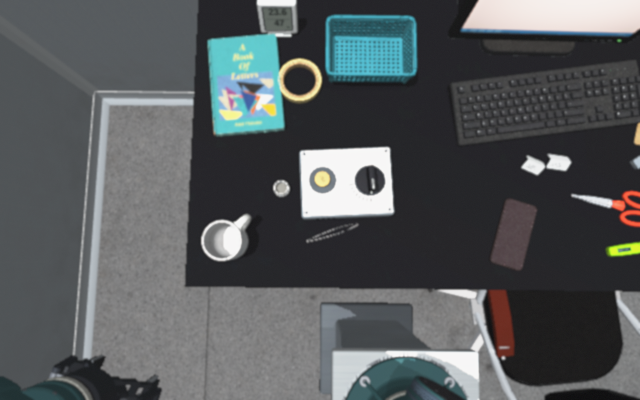

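View pics/scene1.png

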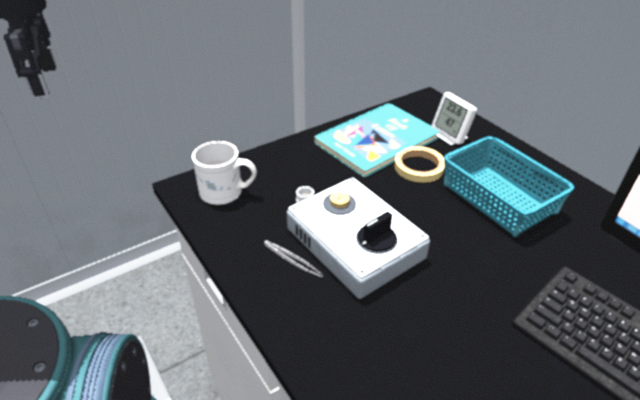

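Top view: the spinner's deck corners are at about (300,150), (389,148), (394,214) and (302,218), with the knob at (370,180), the disc at (322,179), the cup at (281,187), the tweezers at (332,233) and the mug at (226,240). The scene view agrees.

```bash
cat > h.py <<'E'
import numpy as np, cv2
from scipy.spatial.transform import Rotation as R
from station import robot, vision
def ray_plane(m,uv,z):
    A=R.from_rotvec(np.ravel(m["rvec"])).as_matrix()
    d=A.T@np.array([(uv[0]-m["cx"])/m["fx"],(uv[1]-m["cy"])/m["fy"],1.])
    c=-A.T@np.ravel(m["tvec"]); return c+d*(z-c[2])/d[2]
def down(phi):
    "tool down, tool y (closing line) at world angle phi"
    y=np.array([np.cos(phi),np.sin(phi),0]); z=np.array([0,0,-1.]); x=np.cross(y,z)
    q=R.from_matrix(np.c_[x,y,z]).as_quat(); return q[[3,0,1,2]]
E
python3 - <<'E'
from h import *
m=vision.camera_model("top")
c=[ray_plane(m,p,.055) for p in [(300,150),(389,148),(394,214),(302,218)]]
for p in c: print(p.round(4))
print("centre",np.mean(c,0).round(4),"knob skirt",ray_plane(m,(370,180),.0635).round(4))
print("disc",ray_plane(m,(322,179),.069).round(4))
print([np.linalg.norm(c[i]-c[i-1]).round(3) for i in range(4)])
k=ray_plane(m,(370,180),.0635)
for phi in(np.pi/2,-np.pi/2):
  for h in (.30,.09):
    print(phi,robot.solve_ik([k[0],k[1],h],down(phi)))
E
```

```text
[0.5831 0.2335 0.055 ]
[0.5892 0.0395 0.055 ]
[0.4448 0.0307 0.055 ]
[0.4346 0.2272 0.055 ]
centre [0.5129 0.1327 0.055 ] knob skirt [0.5166 0.0825 0.0635]
disc [0.5169 0.1853 0.069 ]
[np.float64(0.149), np.float64(0.194), np.float64(0.145), np.float64(0.197)]
1.5707963267948966 [0.00259893 0.24977912 0.08868861 1.40970581 0.         0.00259893]
1.5707963267948966 [ 0.00259893  0.35542816 -0.34954145  0.86582673  0.          0.00259893]
-1.5707963267948966 [ 2.59892808e-03  2.49779124e-01  8.86886062e-02  1.40970581e+00
  0.00000000e+00 -3.13899373e+00]
-1.5707963267948966 [ 2.59892808e-03  3.55428156e-01 -3.49541445e-01  8.65826726e-01
  0.00000000e+00 -3.13899373e+00]
```

Run:
```python
from h import *
robot.move_to([.5166,.0825,.24],down(np.pi/2+.05))
robot.move_gripper(.045,squeeze=25)
im=vision.capture("wrist"); m=vision.camera_model("wrist")
np.savez("w1.npz",**m); cv2.imwrite("pics/w1.png",im)
o=robot.get_obs();print(m,o["clock"],o["ee_pos"],o["ft_force"],o["torque"],o["q"])
```

```text
{'fx': 334.31001130627766, 'fy': 334.31001130627766, 'cx': 315.4591184611926, 'cy': 200.32547543362878, 'rvec': array([-1.99883488, -2.10343445, -0.33825754]), 'tvec': array([-0.05510424, -0.5353225 ,  0.21501268])} 2.5833 [0.51658338 0.08256082 0.23997663] [ 0.73499929 -0.32068831 -0.02861023] [ 0.02145654 -0.02805537 -0.02094162] [ 2.63182637e-03  2.60628876e-01 -5.80520425e-02  1.25215723e+00
  3.55104977e-06 -4.74354160e-02]
```

View pics/w1.png

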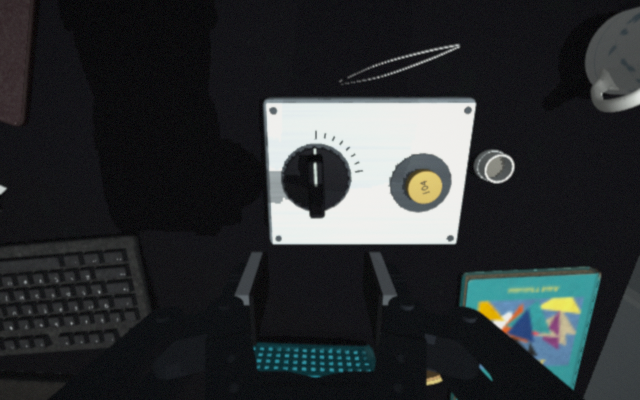

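The wrist view shows the knob at about (316,178), its bar running vertically, the disc at (425,187), and deck screws at (273,111), (467,111), (457,238) and (278,239). I'll enlarge the knob.

Run:
```python
import cv2
im=cv2.imread("pics/w1.png")[125:230,260:380]
cv2.imwrite("pics/w1c.png",cv2.resize(im,None,fx=5,fy=5,interpolation=cv2.INTER_CUBIC))
```

```text
(no output)
```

View pics/w1c.png

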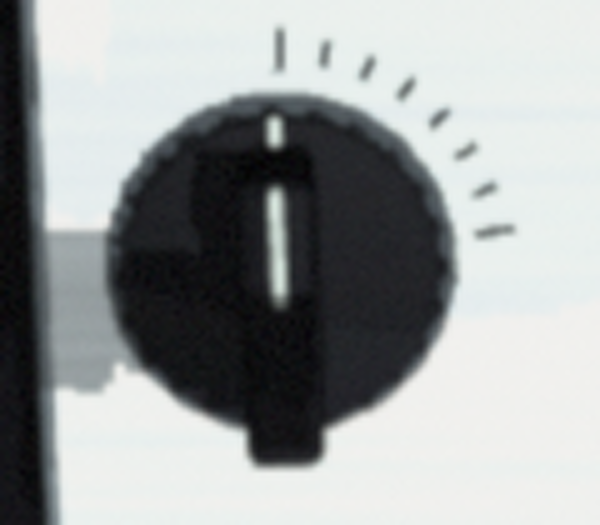

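The crop shows the skirt centred at about (316.4,177.4). The bar top runs from (315,155) to (317.4,217.6), with its white line toward the tweezers side (-x).

Run:
```python
from h import *
m=dict(np.load("w1.npz"))
print("skirt",ray_plane(m,(316.4,177.4),.061))
a=ray_plane(m,(315,155),.099);b=ray_plane(m,(317.4,217.6),.099)
print("bar",a,b,(a+b)/2,np.linalg.norm(b-a),"yaw",np.arctan2(*(b-a)[[1,0]]))
s=[ray_plane(m,p,.055) for p in [(273,111),(467,111),(457,238),(278,239)]]
v=s[1]-s[0];w=s[2]-s[3]
c=np.mean(s,0);yaw=np.arctan2(-(v+w)[0],(v+w)[1]);print("yaw",yaw,"c",c,"axis",c-.05*np.array([-np.sin(yaw),np.cos(yaw),0]))
print([np.linalg.norm(s[i]-s[i-1]).round(4) for i in range(4)])
print("disc",ray_plane(m,(425,187),.069))
```

```text
skirt [0.51699606 0.08244353 0.061     ]
bar [0.48833389 0.0797317  0.099     ] [0.54344253 0.08461831 0.099     ] [0.51588821 0.082175   0.099     ] 0.055324864856874705 yaw 0.08844093201632919
yaw 0.0541896035228213 c [0.51720691 0.13364499 0.055     ] axis [0.51991506 0.08371839 0.055     ]
[np.float64(0.1288), np.float64(0.1781), np.float64(0.1278), np.float64(0.1859)]
disc [0.51903155 0.18507093 0.069     ]
```

Run:
```python
from h import *
q=down(np.pi/2+.065)
P=[.5168,.0825]
robot.move_linear([*P,.11],q,velocity=.12)
print(robot.move_linear([*P,.0795],q,velocity=.05,max_force=8))
f0=robot.get_obs();print(f0["ee_pos"],f0["ft_force"],f0["torque"])
robot.move_gripper(0.0,squeeze=25); robot.hold(.3)
o=robot.get_obs();print(o["clock"],o["ee_pos"],o["ft_force"],o["torque"],o["grip_width"],o["grip_force"])
cv2.imwrite("pics/w2.png",vision.capture("wrist"))
```

```text
False
[0.5169053  0.08250419 0.07960662] [ 0.39952255 -0.57028101  0.00106983] [-0.03312044  0.01772279  0.0449114 ]
5.25 [0.51698606 0.08265934 0.07970407] [-0.53171252  3.48596723  4.70286978] [0.77554721 0.0217198  0.02110297] 0.013868829079617003 30.529199838638306
```

View pics/w2.png

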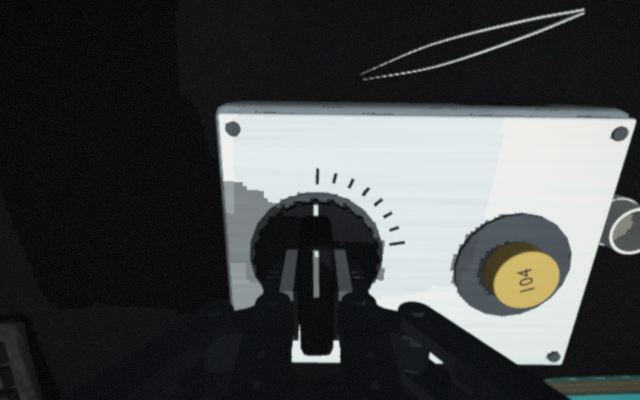

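The pads sit on both sides of the bar, the gripper reads 13.9 mm, and the disc at (526,278) is untouched. Next is the lift.

Run:
```python
from h import *
o=robot.get_obs(); z0=.0795; P=np.array([.5168,.0825])
for dz in (.002,.004,.006,.008,.0095):
    s=robot.move_linear([*P,z0+dz],velocity=.01,max_force=22)
    o=robot.get_obs();print(round(o["clock"],2),s,(o["ee_pos"]-[*P,z0]).round(4),o["ft_force"].round(1),o["torque"].round(3),round(o["grip_force"],1))
    if s: break
cv2.imwrite("pics/w3.png",vision.capture("wrist"))
```

```text
5.65 False [0.0001 0.0001 0.0019] [ 2.1  4.2 -3.3] [ 1.026 -0.549  0.021] 29.4
6.0 False [0.0001 0.0001 0.004 ] [ 2.5  4.7 -3.3] [ 1.008 -0.573  0.057] 29.5
6.35 False [0.0001 0.0001 0.006 ] [ 2.1  4.  -1.8] [ 1.025 -0.559  0.03 ] 29.5
6.7 False [0.0001 0.0001 0.008 ] [ 2.5  4.5 -2.9] [ 1.01  -0.558 -0.04 ] 29.5
7.0 False [0.0001 0.0001 0.0095] [ 2.4  4.2 -2. ] [ 1.011 -0.598  0.024] 29.4
```

View pics/w3.png

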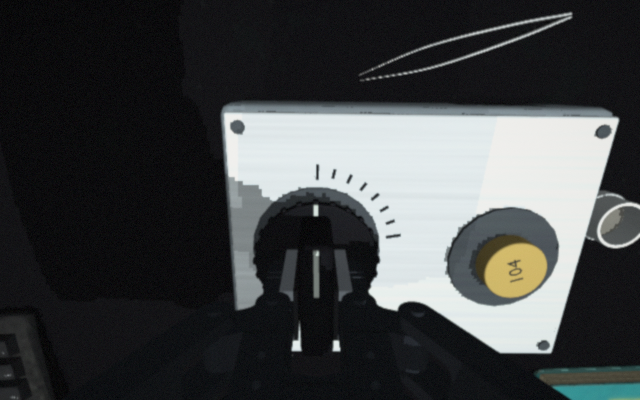

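No slip: the bar sits the same in the pads, and the skirt has risen. Now I'll turn, watching the moment.

Run:
```python
from h import *
import json
P=[.5168,.0825,.089]; y0=np.pi/2+.065
robot.move_gripper(0.0,squeeze=20)
def rd():
    a=[]
    for _ in range(4): robot.hold(.02); a.append(robot.get_obs())
    return a[-1]["clock"],np.mean([x["torque"][2] for x in a]),np.mean([x["ft_force"] for x in a],0)
c,t0,f=rd();print(c,t0,f)
a=0.;hist=[]
while a<1.55:
    a+=.05 if a<.84 else .01
    robot.move_to(P,down(y0-a))
    c,t,f=rd();hist.append((round(a,3),round(c,2),round(t-t0,3),*f.round(1)))
    if abs(t-t0)>.22 or np.linalg.norm(f[:2])>25 or c>45: break
for h in hist[:18:3]+hist[18:-8:5]+hist[-8:]: print(*h)
```

```text
7.3333 0.01280096660823217 [ 2.1038081   4.60883633 -2.5689705 ]
0.05 7.65 -0.034 2.5 4.9 -2.0
0.2 8.6 -0.042 2.5 5.1 -2.8
0.35 9.55 -0.053 2.5 5.3 -2.9
0.5 10.5 -0.049 3.1 6.2 -2.9
0.65 11.45 -0.025 3.2 6.3 -2.7
0.8 12.4 -0.042 2.9 6.6 -3.5
0.87 13.35 -0.025 3.6 7.0 -3.5
0.92 14.93 -0.007 3.4 7.0 -3.4
0.97 16.52 -0.003 3.4 7.5 -3.9
1.02 18.1 -0.03 3.9 7.1 -4.0
1.07 19.68 -0.019 3.7 7.1 -3.8
1.09 20.32 -0.031 3.9 7.2 -4.4
1.1 20.63 -0.021 4.1 7.4 -3.6
1.11 20.95 -0.023 4.0 7.1 -4.2
1.12 21.27 -0.021 3.7 7.1 -4.1
1.13 21.58 -0.018 4.1 7.7 -3.1
1.14 21.9 0.073 4.0 7.1 -3.8
1.15 22.22 0.14 3.7 7.0 -3.7
1.16 22.53 0.25 3.1 7.0 -3.8
```

The stop is felt at about 1.135 rad, with the moment rising from there. I'll back off to about 0.03 short of it and push down gently.

Run:
```python
from h import *
P=[.5168,.0825]; q=down(np.pi/2+.065-1.105)
def p(s=None):
    robot.hold(.05);o=robot.get_obs();print(round(o["clock"],2),s,o["ee_pos"].round(4),o["ft_force"].round(1),o["torque"].round(3),round(o["grip_force"],1))
robot.move_to([*P,.089],q); p()
for z in (.087,.085,.083,.081,.0798,.0793,.0789):
    s=robot.move_linear([*P,z],q,velocity=.01,max_force=16); p(s)
    if s: break
cv2.imwrite("pics/w4.png",vision.capture("wrist"))
```

```text
22.83 None [0.5171 0.083  0.089 ] [ 3.8  7.5 -4. ] [ 1.647 -0.911  0.057] 28.5
23.23 False [0.5172 0.083  0.0873] [1.7 7.  0.3] [ 1.57  -0.561 -0.003] 29.0
23.63 False [0.5172 0.083  0.0853] [3.1 8.  0.2] [ 1.657 -0.573  0.052] 29.1
24.03 False [0.5172 0.083  0.0833] [2.8 7.6 1.4] [ 1.666 -0.569 -0.003] 29.1
24.43 False [0.5172 0.083  0.0813] [2.9 6.9 0.6] [ 1.596 -0.582  0.028] 29.1
24.75 False [0.5172 0.083  0.0801] [2.4 7.9 0.9] [ 1.614 -0.564  0.053] 29.1
25.05 False [0.5172 0.083  0.0797] [1.3 7.4 2.5] [ 1.611 -0.441  0.047] 29.4
25.35 False [0.5172 0.0829 0.0795] [0.5 7.2 6.3] [ 1.561 -0.135  0.026] 29.9
```

View pics/w4.png

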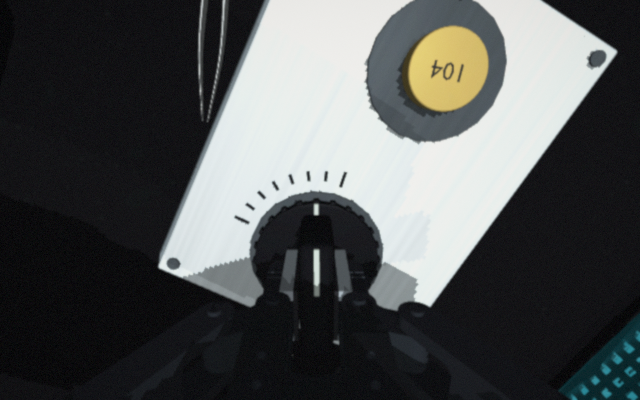

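The knob went past the ledge and the force rose at the starting height, so it is home. The bar sits in the pads as it did before, and the disc is in place. Now release, check and hand in.

Run:
```python
from h import *
P=[.5168,.0825]
robot.move_gripper(.045)
robot.move_linear([*P,.12],velocity=.08); robot.move_linear([*P,.24],velocity=.15); robot.hold(.3)
o=robot.get_obs();print(o["clock"],o["ft_force"],o["grip_force"])
im=vision.capture("wrist");m=vision.camera_model("wrist");np.savez("w5.npz",**m)
cv2.imwrite("pics/w5.png",im)
```

```text
27.725 [-0.27543747 -0.50057121  0.0614905 ] 0.0
```

View pics/w5.png

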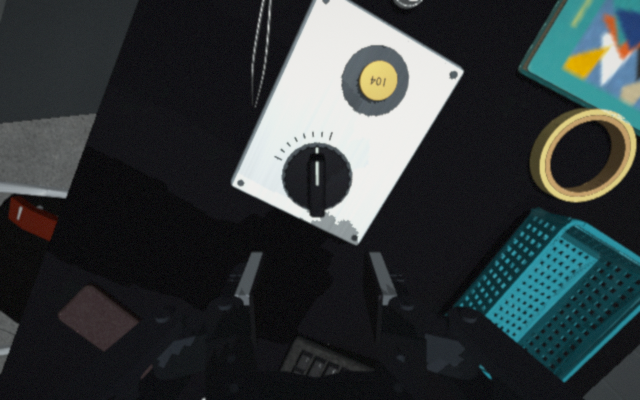

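After release the knob points about 1.1 rad round its scale. It looks the same size as when home (bar end at (317,216), skirt from 283 to 352), and the disc, cup and tweezers are where they were.

```bash
python3 -c "
from station import robot
print(robot.sign_off())"
```

```text
the job is handed in; nothing more can be done
None
```

The job is handed in: I pulled the knob up about 9.5 mm, turned it clockwise to its stop at about 1.135 rad, pushed it home just short of there and let it go; nothing round it looks moved, and the verdict was not shown to me.

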